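# Open the carton and bring the salt to the front of the spice carousel

## Task

The spice carousel still stands in its delivery carton: fold the carton's front flap all the way down toward you, then turn the carousel by the bar handle in its middle until the salt shaker stands in the middle of the open front. Turn it gently, without handling the jars or bottles, so that all of them stay standing in their cups, and leave the egg timer and the other things round the carton alone. Wait a moment until it has come to rest, and finish while still gripping the handle, holding the carousel still: do not let go.

Things in the scene. Friction and masses are not known exactly. Their poses are not given: they have to be found in the camera images.
- carton: brown open-topped cardboard carton, fixed, 260 (x) by 250 (y) mm; side and back walls 5 mm thick, 85 mm high, their cut flaps folded outward and hanging outside (some 290 mm over them in y). Origin at its underside, on the carousel's axis. Its -x axis points out through the front, roughly at the robot, where a hinged flap stands instead of a wall.
- flap (a joint): front flap of the carton, 6 mm thick, 236 mm wide, hinged along its lower edge 4 mm above the worktop, 138 mm in front of the carton's origin. 0 = upright (closed), 1.57 = flat, opened outward toward the robot. 80 g, stiff crease: near upright it stays where left; past about 0.4 rad it sinks open by its own weight within 3 s.
- flap_tab (a point): point in the pull tab on the middle of the flap's top edge, 112 mm above the hinge; the tab is 60 mm wide, 6 mm thick, and ends 12 mm above this point; the rest of the flap is 90 mm high. About 35 mm free behind the flap before the jars.
- carousel: wooden spice turntable in the carton, 216 mm across, floor 22 mm and low rim 31 mm above the worktop, turning without end either way on a vertical axis (friction 0.03 N m) and carrying five jars, each loose in a clear cup 59 mm across, 55 mm high. A bar handle on a post in its middle, fixed to it, lies along this body's x axis; it starts at any angle. Origin on the axis, 14 mm above the worktop; z up.
- handle_grip (a point): centre of the carousel's bar handle, on its axis, 165 mm above the worktop; the bar is 64 mm long (carousel's x), 16 mm thick (carousel's y: grip across it) and 40 mm high. The jars below reach up to 127 mm.
- target_shaker: the salt shaker: plain clear shaker, 44 mm across, 90 mm tall, waisted, with a narrower rounded dome top with holes (34 mm) and no label, the only one so shaped among the five on the carousel; standing loose in its cup on the turntable, 74 mm from its axis. Origin at the centre of its underside.
- front_place (a point): point on the turntable's floor level, 74 mm in front of the axis in the middle of the carton's front opening: where the salt shaker has to come. Fixed to the carton.
- square_jar1: bystander on the carousel, loose: squarish glass spice jar with a wide screw cap, 43 mm across, 96 mm tall, one of two alike; origin at the centre of its underside, about 74 mm from the axis
- round_jar1: bystander on the carousel, loose: round glass spice jar with a wide dark screw cap, 40 mm across, 105 mm tall, one of two alike; origin at the centre of its underside, about 74 mm from the axis
- square_jar2: bystander on the carousel, loose: squarish glass spice jar with a wide screw cap, 43 mm across, 96 mm tall, one of two alike; origin at the centre of its underside, about 74 mm from the axis
- round_jar2: bystander on the carousel, loose: round glass spice jar with a wide dark screw cap, 40 mm across, 105 mm tall, one of two alike; origin at the centre of its underside, about 74 mm from the axis
- timer: bystander: round egg timer 64 mm across, 47 mm high, right of the carton; origin under its centre
There are look-alikes about, which are no part of the job. Several things have the shape of the target_shaker; the one meant has the colours described above.

How it is judged:
On the way, in this order (a step that is already met when the one before it is completed fails the run):
1. the front flap is folded down flat (value of joint flap above 1.4 rad), for 0.2 s.
2. the carousel is gripped by its handle with the salt shaker in the middle of the open front (y of target_shaker in the frame of carton between -0.018 and 0.018 m and x of target_shaker in the frame of carton below -0.045 m and contact force between the fingers and carousel above 2 N and distance between the grasp point and handle_grip below 0.045 m), for 0.2 s.
At the end, for the whole second after the job is handed in: the fingers grip the carousel's handle (over 2 N) and it is still (under 0.05 rad/s); the salt shaker stands in front, at most 18 mm to either side of the middle of the carton's front; all five jars stand upright (within 0.35 rad) in their cups; the flap lies open (over 1.4 rad) (all of step 2 and angular speed of carousel below 0.05 rad/s and angle between each of target_shaker, square_jar1, round_jar1, square_jar2, round_jar2's own z axis and vertical below 0.35 rad and z of target_shaker in the frame of carton between 0.016 and 0.032 m and horizontal distance between each of target_shaker, square_jar1, round_jar1, square_jar2, round_jar2 and handle_grip below 0.1 m and z of square_jar1 in the frame of carton between 0.016 and 0.032 m and z of round_jar1 in the frame of carton between 0.016 and 0.032 m and z of square_jar2 in the frame of carton between 0.016 and 0.032 m and z of round_jar2 in the frame of carton between 0.016 and 0.032 m and value of joint flap above 1.4 rad); the arm keeps its last pose, push and grip.
It fails at once if a jar or bottle is handled or pushed by the robot (over 4 N) (contact force between any of the fingers, the arm and target_shaker above 4 N or contact force between any of the fingers, the arm and square_jar1 above 4 N or contact force between any of the fingers, the arm and round_jar1 above 4 N or contact force between any of the fingers, the arm and square_jar2 above 4 N or contact force between any of the fingers, the arm and round_jar2 above 4 N).
It fails at once if a jar or bottle is knocked over (angle between any of target_shaker, square_jar1, round_jar1, square_jar2, round_jar2's own z axis and vertical above 0.6 rad).
It fails at once if the egg timer beside the carton is moved over 30 mm (distance of timer from where it was at the start of the episode above 0.03 m).
It also fails if it takes over 64 s, if anything falls off the work surface, if the arm or the gripper's body presses on something with over 40 N, if the wrist force passes 120 N, or if a joint passes its speed limit or range.

## Robot

A 6-joint arm with a two-finger parallel gripper is mounted at the origin on a cart in front of the work surface, level with it; the furniture and walls round the work are solid. World frame = base frame: x ahead of the robot, y to its left, z up, the work surface at z = 0. Lengths are in m, angles in rad, forces in N, time in s.
With the tool pointing down it reaches from about 0.25 to 0.725 m from the base axis. Payload 4 kg.
Tool frame: the origin (TCP) lies at the very end of the fingers, on their centre line; the grasp point (between the pads) lies 19 mm behind it; z points along the fingers, y is the line along which they close (so a half turn about z gives the same grasp; the last joint's range is limited). The gripper opens to 85 mm and grips with 20 to 120 N. Pads are 22 mm wide; open, the fingers measure 114 mm over their backs; the gripper's body (76 mm by 85 mm) begins 54 mm behind the grasp point. The pads swing forward as they close: fully open they stand 13 mm farther back than shut.
Start: joints at [-1.17, 0.241, 0.005, 1.335, 0, 1.571], TCP at [0.195, -0.46, 0.231] pointing down, gripper open.
Joint ranges: [-2.72, 2.72], [-1.05, 1.87], [-1.09, 1.28], [-1.99, 2.15], [-1.42, 1.44], [-3.14, 3.14]. Speed limits (rad/s): [2.79, 2.79, 3.14, 3.14, 3.14, 3.14].

## Interface

Orientations are given as a unit quaternion [w, x, y, z].
In Python, from cell import arm, cams gives the robot as it stands.
- The arm moves only by the shell command python3 -m jog 'ROWS' [OPENING] [FORCE]. ROWS is JSON, a list of rows, each a list of 2 entries, a list of its own where there are three numbers: the shift along the world's x, y, z in units of 100 mm (1.0 is 100 mm), then the turn about the world's z in units of 360 degrees (1.0 is 360 degrees). In form: [[[dx, dy, dz], twist], ...]. A call has 1 to 10 rows; each row is the pose to reach, as a shift and turn from the pose commanded when the call began, turning the shorter way round; what a row does not reach only later rows make up. A row lasts 1/12 s, in which the tool goes at most 41.7 mm and 7.16 degrees, less where a joint would pass 70% of its speed; a pose out of reach is approached as far as the arm can. A call with a number of a shift or a turn outside -1 to 1 is refused whole. A call with a gripper value outside its range is refused whole. OPENING is the gripper's target within -1 to 1 (shut at 1, half-way at 0, fully open at -1), set as the call begins (- or left out, the last holds). The fingers move at their own pace and stop on an object; FORCE is the grip in N (left out, the last holds). Time passes only in rows, so rows that repeat a pose let the fingers close. It gives the time, the measured TCP pose, the force, the opening and the grip force at its end, in the units of the state.
- arm.get_obs(): the state, without advancing time (a new reading comes with each control period).
- cams.camera(name): name is "side" or "top"; returns (picture, depth): 420x560x3 uint8, red, green, blue; 420x560 float32, m along the optical axis (not along the pixel's ray), 0 where there is no reading.
- cams.camera_params(name): a dict with "intrinsics" (3x3 intrinsics, pixels), "world_from_camera" (4x4, takes a point from camera to world coordinates). Camera axes: x right, y down, z forward; pixel columns grow to the right and rows downward; lengths in m; the calibration is good to about 2 mm. A picture is of the moment at which its call begins. camera_params takes no time and is no camera call.
- arm.hand_in(): hands the job in; it is judged then, once.
The state is a dict: "time_s": time; "joint_pos": joint angles; "joint_vel": joint speeds; "joint_efforts": joint torques, N m; "position": TCP position; "eef_rot": TCP orientation; "force": force on the tool from outside, world axes, zero at the start; "torque": the same for the moment, N m; "width": finger opening in m; "gripper_force": force on a finger pad.
Only numpy, scipy, OpenCV 4.12 (cv2) and the standard library are available. Lean on these libraries where they do the work, as an engineer would, in place of code of your own. Each camera call takes 0.05 s, during which the arm holds its last target. There are 200 camera calls.

## Working session

There is one attempt and no reset: what is moved stays moved. The work goes in short steps, Python scripts to look and compute and a shell command to move; the robot and the scene stay as the last step left them, time stands still between calls to the robot, and variables do not carry over. Pictures are saved under pics/ and viewed, at most 10 in all, crops included, and the job is handed in when it is done.

```bash
mkdir -p pics; cat > h.py <<'E'
import numpy as np, cv2
from cell import arm, cams
def grab(n,f=None):
    im,d=cams.camera(n)
    if f: cv2.imwrite('pics/'+f,cv2.cvtColor(im,cv2.COLOR_RGB2BGR))
    p=cams.camera_params(n); return im,d,np.array(p['intrinsics']),np.array(p['world_from_camera'])
def cloud(d,K,T):
    v,u=np.mgrid[:d.shape[0],:d.shape[1]]
    P=np.stack([(u-K[0,2])/K[0,0]*d,(v-K[1,2])/K[1,1]*d,d],-1)
    return P@T[:3,:3].T+T[:3,3]
E
python3 - <<'E'
from h import *
for n in('side','top'):
    im,d,K,T=grab(n,n+'0.png'); print(n,T.round(3).tolist(),K[0,0])
    np.savez('/tmp/%s.npz'%n,im=im,d=d,K=K,T=T)
print(arm.get_obs())
E
```

```text
side [[-0.78, -0.445, 0.441, 0.048], [-0.626, 0.569, -0.533, 0.847], [-0.013, -0.692, -0.722, 0.86], [0.0, 0.0, 0.0, 1.0]] 402.88819057746963
top [[-0.004, -0.981, 0.193, 0.298], [-1.0, 0.004, -0.001, 0.294], [-0.0, -0.193, -0.981, 1.089], [0.0, 0.0, 0.0, 1.0]] 484.39742525637047
{'time_s': 0.1, 'joint_pos': array([-1.16998444e+00,  2.41336737e-01,  3.82846118e-03,  1.33519842e+00,
       -8.86972147e-06,  1.57079618e+00]), 'joint_vel': array([-4.74304287e-04, -1.03320306e-03,  2.60511902e-03,  2.48760300e-05,
       -1.56864042e-03, -1.43557870e-03]), 'joint_efforts': array([-1.06476432e-04, -3.73138547e+01,  2.53009683e+01,  1.08826405e-02,
       -4.39960831e-05,  1.20292879e-05]), 'position': array([ 0.19485423, -0.45983927,  0.2304908 ]), 'eef_rot': array([-9.35184603e-04,  9.79985386e-01,  1.99067153e-01, -1.94491929e-04]), 'force': array([0.37574595, 0.60267495, 0.64995956]), 'torque': array([ 0.01159889, -0.0133081 ,  0.05910437]), 'gripper_force': 0.0, 'width': 0.0852325798534301}
```

View pics/top0.png

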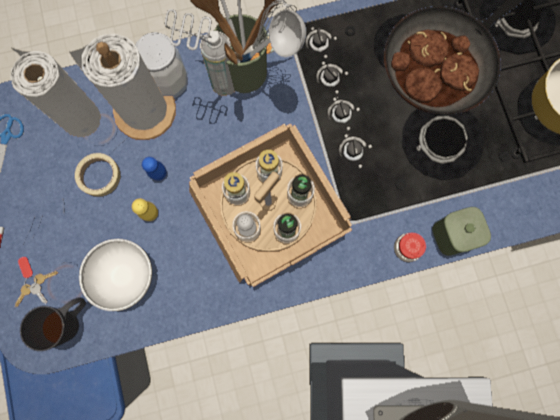

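View pics/side0.png

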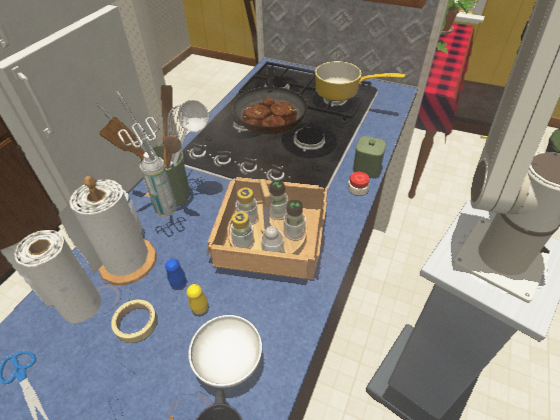

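Candidates for the salt shaker in the top view: grey-domed jar (246,226), yellow-capped (268,165) and (234,187), green-capped (301,187) and (287,224), and outside the carton the blue (152,167) and yellow (144,209) shakers. The red-topped thing at (411,246) looks like the egg timer. I choose the clear domed one at (246,226) and check it in a crop.

```bash
python3 - <<'E'
from h import *
s=np.load('/tmp/side.npz');t=np.load('/tmp/top.npz')
a=cv2.resize(t['im'][115:295,180:360],(540,540),interpolation=cv2.INTER_CUBIC)
b=cv2.resize(s['im'][165:285,205:335],(260,240)) 
cv2.imwrite('pics/c1.png',cv2.cvtColor(np.hstack([a,np.vstack([b,np.zeros((300,260,3),np.uint8)])]),cv2.COLOR_RGB2BGR))
P=cloud(t['d'],t['K'],t['T']); Q=cloud(s['d'],s['K'],s['T'])
for n,(u,v) in dict(dome=(246,226),y1=(268,165),y2=(234,187),g1=(301,187),g2=(287,224),h1=(275,180),h2=(262,196),c1=(193,183),c2=(290,128),c3=(350,222),c4=(250,283),timer=(411,246)).items(): print(n,P[v,u].round(3))
# high-level map: height profile of points in carton area
for nm,X in(('top',P),('side',Q)):
    m=(X[...,2]>.075)&(X[...,2]<.3)&(X[...,0]>.25)&(X[...,0]<.7)&(X[...,1]>.0)&(X[...,1]<.42)
    im=np.zeros((420,420,3),np.uint8)
    c=((X[m][:,:2]-[.25,0])*1000).astype(int).clip(0,449)
    g=np.zeros((450,450),np.float32); np.maximum.at(g,(449-c[:,0],449-c[:,1]),X[m][:,2].astype(np.float32))
    np.save('/tmp/g_%s.npy'%nm,g)
g=[np.load('/tmp/g_%s.npy'%n) for n in('top','side')]
o=[cv2.applyColorMap(cv2.dilate((x/.2*255).clip(0,255).astype(np.uint8),np.ones((3,3))),cv2.COLORMAP_JET) for x in g]
cv2.imwrite('pics/hm.png',cv2.resize(np.hstack(o),(800,400)))
E
```

```text
dome [0.463 0.362 0.109]
y1 [0.591 0.317 0.117]
y2 [0.543 0.387 0.119]
g1 [0.54  0.249 0.129]
g2 [0.464 0.278 0.129]
h1 [0.541 0.302 0.183]
h2 [0.509 0.327 0.182]
c1 [0.56  0.477 0.087]
c2 [0.683 0.269 0.087]
c3 [0.475 0.144 0.081]
c4 [0.35  0.356 0.063]
timer [0.428 0.009 0.047]
```

View pics/c1.png

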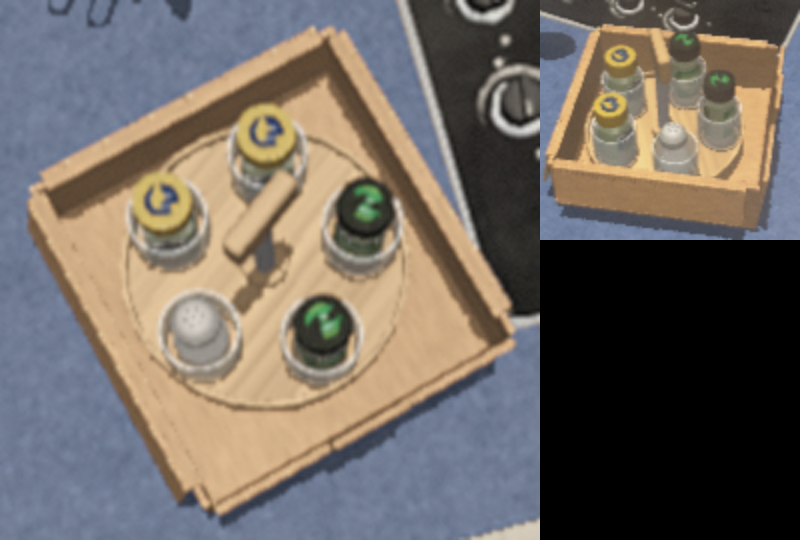

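View pics/hm.png

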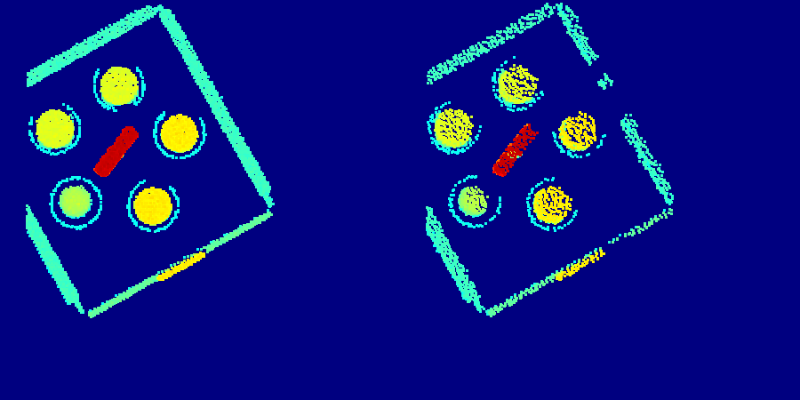

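The crop confirms that the plain clear dome at crop (198,325) is the salt shaker. In the height map, the flap is the lower edge, with the taller tab (yellow) at its middle. Next I get numbers for the axis, front direction, tab, shaker and bar angle.

```bash
cat > m.py <<'E'
from h import *
def comps(X,lo,hi,box=(.3,.72,.08,.5)):
    m=(X[...,2]>lo)&(X[...,2]<hi)&(X[...,0]>box[0])&(X[...,0]<box[1])&(X[...,1]>box[2])&(X[...,1]<box[3])
    n,l,st,_=cv2.connectedComponentsWithStats(m.astype(np.uint8))
    for i in range(1,n):
        if st[i,4]<25: continue
        p=X[l==i]; (c,sz,a)=cv2.minAreaRect((p[:,:2]*1000).astype(np.float32))
        print(st[i,4],np.array(c).round(1),np.array(sz).round(1),round(a,1),'zmax',p[:,2].max().round(3))
E
python3 - <<'E'
from m import *
for n in('top','side'):
    s=np.load('/tmp/%s.npz'%n); X=cloud(s['d'],s['K'],s['T'])
    print(n);comps(X,.088,.15);print('handle');comps(X,.165,.22)
    m=(X[...,2]>.088)&(X[...,2]<.135)
E
```

```text
top
383 [603.3 316. ] [40.4 40.7] 89.2 zmax 0.124
397 [555.1 388.2] [41.7 40.9] 0.0 zmax 0.123
369 [549.2 247.9] [39.8 40.5] 46.5 zmax 0.132
30 [523.9 317.4] [ 3. 12.] 15.9 zmax 0.142
360 [468.1 278. ] [40.  39.6] 17.2 zmax 0.132
223 [473.5 365.1] [32.4 33. ] 3.3 zmax 0.116
355 [401.5 246.5] [  9.5 234.1] 29.5 zmax 0.133
handle
310 [529.8 319.3] [16.8 63.2] 51.7 zmax 0.189
side
289 [567.9 236.3] [52.4 79.9] 32.5 zmax 0.132
199 [403.6 245.8] [  9.7 235.6] 29.3 zmax 0.13
276 [605.4 316.7] [43.1 42.7] 3.5 zmax 0.123
66 [522.7 330.9] [15.7 32.3] 38.4 zmax 0.15
299 [469.3 279.9] [39.4 40.7] 45.6 zmax 0.131
310 [555.5 389.6] [41.  41.5] 85.4 zmax 0.123
163 [474.2 366.5] [32.2 30.4] 34.4 zmax 0.114
handle
170 [530.2 320.6] [16.1 66.2] 51.9 zmax 0.188
```

```bash
python3 -m jog '[[[0.1,0.3,0],0.011],[[0.19,0.6,0],0.022],[[0.284,0.9,0],0.0335]]' 1 20
python3 -m jog '[[[0.1,0.3,0],0.011],[[0.19,0.6,0],0.022],[[0.284,0.9,0],0.0335]]'
python3 -m jog '[[[0.1,0.3,0],0.011],[[0.19,0.6,0],0.022],[[0.284,0.9,0],0.0335]]'
python3 -m jog '[[[0.1,0.3,0],0.011],[[0.19,0.6,0],0.022],[[0.284,0.9,0],0.0335]]'
python3 -m jog '[[[0.1,0.3,0],0.011],[[0.19,0.6,0],0.022],[[0.284,0.9,0],0.0335]]'
python3 -m jog '[[[0.1,0.3,0],0.011],[[0.19,0.6,0],0.022],[[0.284,0.9,0],0.0335]]'
python3 -m jog '[[[0.1,0.3,0],0.011],[[0.19,0.6,0],0.022],[[0.284,0.9,0],0.0335],[[0.284,0.9,0],0.0335]]'
```

```text
time_s: 0.35
position: [0.2232, -0.3692, 0.2305]
eef_rot: [-0.001, 0.953, 0.302, -0.0]
force: [0.6, 0.6, 0.3]
width: 0.0516
gripper_force: 0.0
time_s: 0.6
position: [0.2517, -0.2787, 0.2309]
eef_rot: [-0.0, 0.916, 0.401, -0.0]
force: [0.1, 0.0, -0.2]
width: 0.0121
gripper_force: 0.0
time_s: 0.85
position: [0.2801, -0.1888, 0.231]
eef_rot: [-0.0, 0.869, 0.495, -0.0]
force: [0.3, 0.3, -0.7]
width: 0.0001
gripper_force: 0.0
time_s: 1.1
position: [0.3084, -0.0989, 0.2312]
eef_rot: [-0.0, 0.812, 0.583, -0.0]
force: [0.7, 0.0, 0.3]
width: 0.0002
gripper_force: 0.0
time_s: 1.35
position: [0.3368, -0.0088, 0.2312]
eef_rot: [-0.0, 0.746, 0.666, -0.0]
force: [0.2, -0.3, 0.0]
width: 0.0
gripper_force: 0.0
time_s: 1.6
position: [0.3652, 0.0812, 0.2311]
eef_rot: [-0.0, 0.672, 0.741, -0.0]
force: [0.8, -0.0, 0.7]
width: -0.0003
gripper_force: 0.0
time_s: 1.93
position: [0.3952, 0.174, 0.2307]
eef_rot: [-0.0, 0.589, 0.808, 0.001]
force: [1.4, 0.2, 0.6]
width: -0.0004
gripper_force: 0.0
```

```bash
python3 -m jog '[[[0.09,0.28,0],0.011],[[0.18,0.57,0],0.022],[[0.27,0.85,0],0.033],[[0.27,0.85,0],0.033]]'
python3 -m jog '[[[0,0,-0.2],0],[[0,0,-0.4],0],[[0,0,-0.6],0],[[0,0,-0.8],0],[[0,0,-0.8],0]]'
python3 - <<'E'
from m import *
im,d,K,T=grab('side','s1.png'); X=cloud(d,K,T); comps(X,.088,.135)
o=arm.get_obs(); p=o['position']; f=-np.array([np.cos(np.radians(29.6)),np.sin(np.radians(29.6))]); print(p,(p[:2]-[.53,.32])@f,(p[:2]-[.53,.32])@[-f[1],f[0]])
cv2.imwrite('pics/s1c.png',cv2.resize(cv2.cvtColor(im,4)[130:300,190:400],None,fx=3,fy=3))
E
```

```text
time_s: 2.27
position: [0.4221, 0.2582, 0.2304]
eef_rot: [-0.0, 0.503, 0.864, 0.001]
force: [0.3, 0.5, -0.4]
width: -0.0004
gripper_force: 0.0
time_s: 2.68
position: [0.4178, 0.252, 0.1472]
eef_rot: [-0.002, 0.506, 0.862, -0.004]
force: [-0.9, -0.1, 1.2]
width: 0.0001
gripper_force: 0.0
279 [560.5 234.9] [39.1 78.4] 32.2 zmax 0.132
273 [604.4 317.6] [41.4 42. ] 3.8 zmax 0.124
184 [397.4 257. ] [  9.6 212.9] 29.3 zmax 0.13
304 [470.1 279.1] [39.8 42.1] 76.7 zmax 0.131
65 [529.  322.3] [15.8  9.3] 43.4 zmax 0.134
313 [557.2 388.8] [41.8 42.3] 2.8 zmax 0.123
164 [474.9 366.2] [33.5 28.5] 9.1 zmax 0.114
[0.41885332 0.25268719 0.14927357] 0.1298900899520752 0.0036281482593555877
```

View pics/s1c.png

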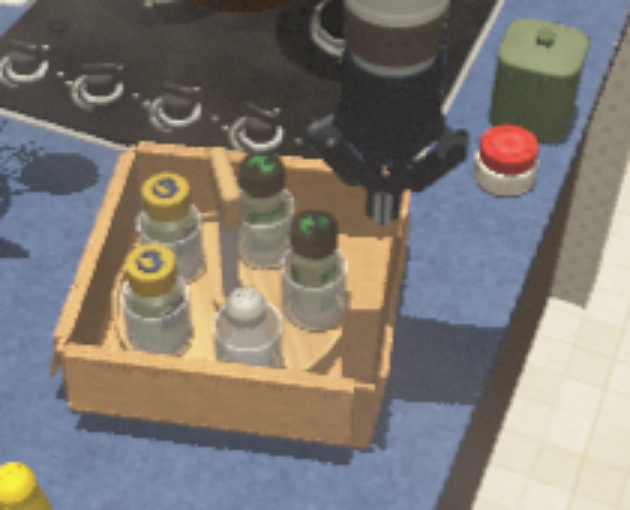

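The shut fingers, at crop (380,205), are over the gap behind the tab. The wide finger knuckles point at the front jar, so I turn the tool a quarter turn to lay them along the flap.

```bash
python3 -m jog '[[[0,0,0],0.018],[[0,0,0],0.036],[[0,0,0],0.054],[[0,0,0],0.072],[[0,0,0],0.09],[[0,0,0],0.108],[[0,0,0],0.125],[[0,0,0],0.125]]'
python3 -m jog '[[[0,0,0],0.018],[[0,0,0],0.036],[[0,0,0],0.054],[[0,0,0],0.072],[[0,0,0],0.09],[[0,0,0],0.108],[[0,0,0],0.125],[[0,0,0],0.125],[[0,0,0],0.125]]'
```

```text
time_s: 3.4
position: [0.4216, 0.2546, 0.153]
eef_rot: [0.001, 0.137, 0.991, 0.001]
force: [-0.7, 0.4, -0.2]
width: 0.0
gripper_force: 0.0
time_s: 4.15
position: [0.4213, 0.2546, 0.1522]
eef_rot: [0.001, -0.25, 0.968, 0.0]
force: [0.1, 0.1, -0.7]
width: 0.0001
gripper_force: 0.0
```

```bash
python3 -m jog '[[[0,0,-0.1],0],[[0,0,-0.2],0],[[0,0,-0.3],0],[[0,0,-0.4],0],[[0,0,-0.5],0],[[0,0,-0.55],0],[[0,0,-0.55],0]]'
python3 -m jog '[[[-0.08,-0.05,0],0],[[-0.17,-0.1,0],0],[[-0.26,-0.15,0],0],[[-0.35,-0.2,0],0],[[-0.43,-0.25,0],0],[[-0.52,-0.3,0],0],[[-0.61,-0.35,0],0],[[-0.7,-0.4,0],0],[[-0.74,-0.42,0],0]]'
```

```text
time_s: 4.73
position: [0.4196, 0.2539, 0.0943]
eef_rot: [-0.002, -0.253, 0.968, -0.001]
force: [0.2, 0.3, 0.3]
width: -0.0003
gripper_force: 0.0
time_s: 5.48
position: [0.3451, 0.2116, 0.0963]
eef_rot: [-0.001, -0.253, 0.968, -0.0]
force: [0.3, -0.0, 0.4]
width: -0.0001
gripper_force: 0.0
```

```bash
python3 -m jog '[[[0,0,0.2],-0.018],[[0,0,0.4],-0.036],[[0,0,0.6],-0.054],[[0,0,0.8],-0.072],[[0,0,0.95],-0.09],[[0,0,0.95],-0.094]]' -1 
python3 -m jog '[[[0,0,0.2],-0.018],[[0,0,0.4],-0.036],[[0,0,0.5],-0.054],[[0,0,0.5],-0.072],[[0,0,0.5],-0.09],[[0,0,0.5],-0.094],[[0,0,0.5],-0.094],[[0,0,0.5],-0.094]]'
python3 - <<'E'
from m import *
im,d,K,T=grab('top'); X=cloud(d,K,T); comps(X,.088,.14);print('h');comps(X,.165,.195)
R=lambda P:P
c=np.array([.53,.32])+.2*-np.array([.8695,.494])
for nm in('top','side'):
    im,d,K,T=grab(nm); X=cloud(d,K,T)
    q=np.linalg.norm(X[...,:2]-c,axis=-1)<.03
    print(nm,'flap z',np.percentile(X[q][:,2],[5,50,95]).round(3),im[q].mean(0).round())
cv2.imwrite('pics/s2.png',cv2.cvtColor(im,4))
print(arm.get_obs()['position'],arm.get_obs()['eef_rot'],arm.get_obs()['time_s'])
E
```

```text
time_s: 5.98
position: [0.3486, 0.2137, 0.1946]
eef_rot: [0.003, 0.042, 0.999, 0.002]
force: [0.2, 0.3, 0.3]
width: 0.0722
gripper_force: 0.0
time_s: 6.65
position: [0.3467, 0.2126, 0.2413]
eef_rot: [0.0, 0.329, 0.944, 0.0]
force: [0.9, -0.4, -0.0]
width: 0.0853
gripper_force: 0.0
390 [603. 316.] [40.2 41.1] 89.9 zmax 0.124
393 [555.  388.4] [41.1 41.7] 1.4 zmax 0.123
362 [549.8 247.5] [39.7 40.1] 88.1 zmax 0.131
28 [523.9 317.3] [ 3.7 12.1] 18.5 zmax 0.138
355 [468.3 278.1] [40.1 39.4] 21.6 zmax 0.132
226 [473.6 362.6] [33.1 33.3] 88.9 zmax 0.114
h
309 [529.7 318.9] [16.3 63.1] 51.4 zmax 0.19
top flap z [0.009 0.687 0.69 ] [201. 194. 181.]
side flap z [-0.882  0.379  0.522] [103.  95.  84.]
[0.34680024 0.21258694 0.24124494] [-2.68344814e-05  3.28749984e-01  9.44416987e-01 -4.16222000e-05] 6.8
```

View pics/s2.png

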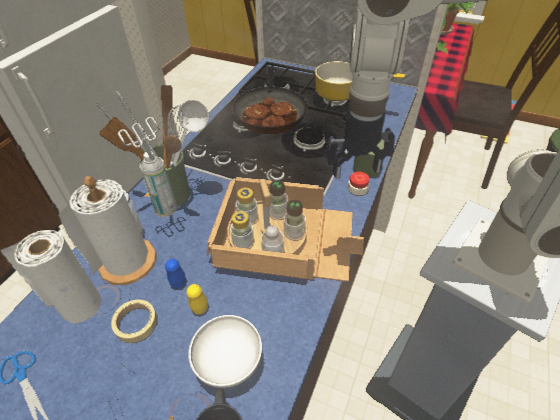

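The flap lies open at (340,245) in the side picture, and the jars are unmoved. Next I go over the handle.

```bash
python3 -m jog '[[[0.25,0.14,0],0],[[0.5,0.29,0],0],[[0.75,0.43,0],0],[[0.915,0.535,0],0]]'
python3 -m jog '[[[0.25,0.14,0],0],[[0.5,0.29,0],0],[[0.75,0.43,0],0],[[0.915,0.535,0],0],[[0.915,0.535,0],0],[[0.915,0.535,0],0]]'
python3 -m jog '[[[0,0,-0.15],0],[[0,0,-0.3],0],[[0,0,-0.45],0],[[0,0,-0.6],0],[[0,0,-0.7],0],[[0,0,-0.8],0],[[0,0,-0.9],0],[[0,0,-0.9],0],[[0,0,-0.9],0],[[0,0,-0.9],0]]'
python3 - <<'E'
from m import *
im,d,K,T=grab('side'); X=cloud(d,K,T)
m=lambda c:(np.linalg.norm(X[...,:2]-c,axis=-1)<.03)&(X[...,2]<.05)
for r in(.17,.2,.23):
    q=m(np.array([.53,.32])-r*np.array([.8695,.494])); print(r,q.sum(),np.median(X[q][:,2]) if q.any() else 0)
cv2.imwrite('pics/s3.png',cv2.resize(cv2.cvtColor(im,4)[130:300,190:400],None,fx=3,fy=3))
print(arm.get_obs()['position'],arm.get_obs()['force'])
E
```

```text
time_s: 7.13
position: [0.4403, 0.2671, 0.241]
eef_rot: [0.0, 0.329, 0.944, 0.0]
force: [-0.3, 0.3, 0.1]
width: 0.0852
gripper_force: 0.0
time_s: 7.63
position: [0.5301, 0.3198, 0.2399]
eef_rot: [-0.001, 0.329, 0.944, -0.001]
force: [0.1, -0.5, 0.8]
width: 0.085
gripper_force: 0.0
time_s: 8.47
position: [0.5302, 0.3198, 0.152]
eef_rot: [0.0, 0.329, 0.944, 0.0]
force: [0.1, -0.3, -0.4]
width: 0.0855
gripper_force: 0.0
0.17 422 0.007275529596614039
0.2 562 0.0058582791112927746
0.23 484 0.006739172871687349
[0.53038463 0.31993492 0.15228981] [-0.00193698  0.43454735 -0.34482895]
```

View pics/s3.png

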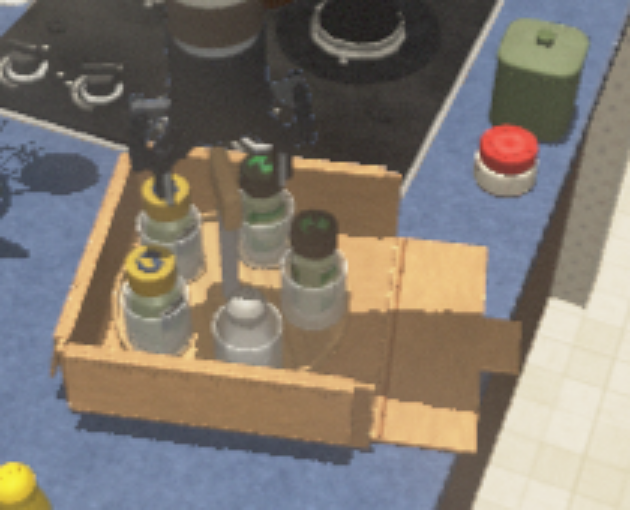

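The flap is flat (z about 6 mm along its length) and the open fingers straddle the bar at crop (222,185), so I close on it.

```bash
python3 -m jog '[[[0,0,0],0],[[0,0,0],0],[[0,0,0],0],[[0,0,0],0],[[0,0,0],0],[[0,0,0],0],[[0,0,0],0],[[0,0,0],0],[[0,0,0],0],[[0,0,0],0]]' 1 40
```

```text
time_s: 9.35
position: [0.5295, 0.3191, 0.1515]
eef_rot: [-0.0, 0.329, 0.944, -0.001]
force: [-3.5, -4.2, 3.5]
width: 0.0155
gripper_force: 42.3
```

```bash
python3 -m jog '[[[0,0,0],0.001],[[0,0,0],0.003],[[0,0,0],0.006],[[0,0,0],0.01],[[0,0,0],0.015],[[0,0,0],0.02],[[0,0,0],0.025],[[0,0,0],0.03],[[0,0,0],0.035],[[0,0,0],0.04]]'
python3 -m jog '[[[0,0,0],0.005],[[0,0,0],0.01],[[0,0,0],0.015],[[0,0,0],0.02],[[0,0,0],0.025],[[0,0,0],0.03],[[0,0,0],0.035],[[0,0,0],0.04],[[0,0,0],0.045],[[0,0,0],0.05]]'
python3 -m jog '[[[0,0,0],0.005],[[0,0,0],0.01],[[0,0,0],0.015],[[0,0,0],0.02],[[0,0,0],0.025],[[0,0,0],0.03],[[0,0,0],0.035],[[0,0,0],0.04],[[0,0,0],0.045],[[0,0,0],0.05]]'
python3 -m jog '[[[0,0,0],0.005],[[0,0,0],0.01],[[0,0,0],0.015],[[0,0,0],0.02],[[0,0,0],0.025],[[0,0,0],0.03],[[0,0,0],0.035],[[0,0,0],0.04],[[0,0,0],0.044],[[0,0,0],0.047]]'
python3 -m jog '[[[0,0,0],0.002],[[0,0,0],0.003],[[0,0,0],0.003],[[0,0,0],0.003],[[0,0,0],0.003],[[0,0,0],0.003],[[0,0,0],0.003],[[0,0,0],0.003],[[0,0,0],0.003],[[0,0,0],0.003]]'
python3 - <<'E'
from m import *
im,d,K,T=grab('top'); X=cloud(d,K,T); comps(X,.088,.14)
im,d,K,T=grab('side'); X=cloud(d,K,T); print();comps(X,.088,.14)
cv2.imwrite('pics/s4.png',cv2.resize(cv2.cvtColor(im,4)[130:300,190:400],None,fx=3,fy=3))
E
```

```text
time_s: 10.18
position: [0.5293, 0.3188, 0.1515]
eef_rot: [-0.0, 0.207, 0.978, -0.001]
force: [-4.5, -5.0, 4.9]
width: 0.0157
gripper_force: 42.5
time_s: 11.02
position: [0.5291, 0.3183, 0.1515]
eef_rot: [-0.001, 0.052, 0.999, -0.001]
force: [-5.2, -6.2, 4.7]
width: 0.0159
gripper_force: 42.6
time_s: 11.85
position: [0.5292, 0.3179, 0.1515]
eef_rot: [-0.001, -0.105, 0.995, -0.001]
force: [-4.4, -7.4, 5.6]
width: 0.0153
gripper_force: 42.6
time_s: 12.68
position: [0.5293, 0.3175, 0.1515]
eef_rot: [-0.001, -0.25, 0.968, -0.002]
force: [-4.8, -8.7, 5.0]
width: 0.0152
gripper_force: 42.6
time_s: 13.52
position: [0.5293, 0.3175, 0.1515]
eef_rot: [-0.001, -0.258, 0.966, -0.002]
force: [-3.9, -7.4, 7.0]
width: 0.0158
gripper_force: 42.6
300 [562.  388.9] [37.9 42.9] 14.9 zmax 0.123
395 [475.2 367.8] [40.9 41.6] 71.1 zmax 0.124
84 [462.1 293.1] [32.8 12.8] 29.2 zmax 0.114

198 [560.6 234.3] [48.7 80.3] 32.8 zmax 0.132
257 [604.9 314.5] [36.6 41.6] 62.3 zmax 0.132
86 [528.6 322.2] [15.9 11. ] 47.1 zmax 0.14
148 [466.9 285.5] [31.7 30.3] 77.0 zmax 0.113
308 [560.9 387.8] [41.8 42.2] 75.5 zmax 0.123
327 [476.5 369.7] [41.1 44.1] 72.9 zmax 0.123
```

View pics/s4.png

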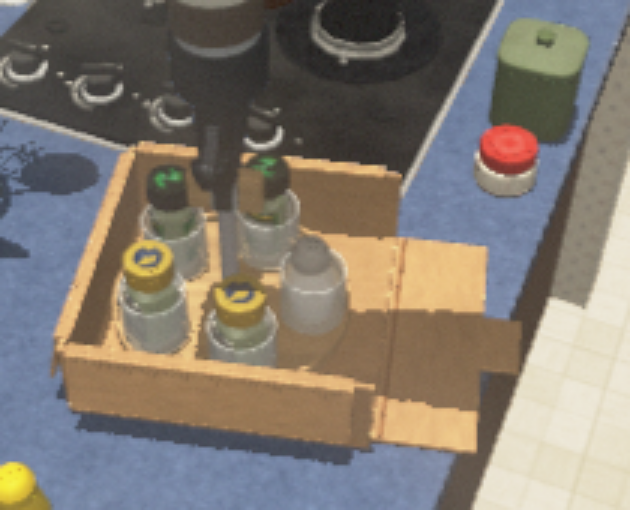

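The shaker at crop (312,265) stands in the middle of the open front, about 2 mm off centre. All the jars are upright, the flap is flat and the grip holds at 42 N.

```bash
python3 -m jog '[[[0,0,0],0],[[0,0,0],0],[[0,0,0],0],[[0,0,0],0],[[0,0,0],0],[[0,0,0],0]]'; python3 -c "
from cell import arm
print(arm.hand_in())"
```

```text
time_s: 14.12
position: [0.5293, 0.3175, 0.1515]
eef_rot: [-0.001, -0.258, 0.966, -0.002]
force: [-4.4, -8.9, 5.3]
width: 0.0154
gripper_force: 42.6
the job is handed in; nothing more can be done
None
```

I handed the job in at 14 s (no verdict came back): the flap is flat, the salt shaker is about 2 mm off the middle of the open front, all five jars are standing, and the gripper still holds the handle at about 42 N.

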